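Tip the coins from the scoop into the blue saucer

TASK

Pick up the red coin scoop and tip its two brass coins into the blue saucer, not the white one. So that no coin can bounce out, first bring the scoop's lip over the saucer and lower it to within about 2 cm of the saucer's rim with the coins still in it, and only then pour. Afterwards stand the empty scoop flat on the desk beside the saucer and let go.

Things in the scene. Friction and masses are not known exactly. Their poses are not given: they have to be found in the camera images.
- scoop: red open tray (sizes in mm) 110 long, 60 wide, floor 3 thick, side walls 28 high (15 near the lip), 120 g. Front open without edge: the pouring lip. Origin: middle of the lip, at the underside; own x runs from lip to rear (lip faces -x, at start to the robot), z up. At the rear an upright grip tab: 10 thick (x = 100 to 110), 36 wide (y), top at z = 80. Grip it from above across x; pour by lowering the lip (turn about y).
- saucer: plain round blue saucer, loose on the desk, 300 g: 22 mm high, 128 mm across the rim, flat inner floor 5 mm above the desk and about 90 mm across, wall 4 mm thick, flaring outwards. Origin at the centre of its underside, z up. An identical white saucer stands on the other side of the scoop; which is left or right changes.
- coin_a: a brass-coloured coin, a flat disc 29 mm in diameter and 4 mm thick, 14 g, lying flat in the red scoop at the start, its centre about 30 mm behind the pouring lip; origin at the centre of its underside, z its axis. It starts sliding on the scoop's floor when that is tilted about 13 to 20 degrees; 28 degrees empties the scoop.
- coin_b: a brass-coloured coin, a flat disc 29 mm in diameter and 4 mm thick, 14 g, lying flat in the red scoop at the start, its centre about 66 mm behind the pouring lip; origin at the centre of its underside, z its axis. It starts sliding on the scoop's floor when that is tilted about 13 to 20 degrees; 28 degrees empties the scoop.
Mind the look-alikes: they are no part of the job. What is shaped like the coin_b but black or purple is not meant.

How it is judged:
By the outcome, as a careful person would: the job done as asked, in the order asked, and still so for the second after the job is handed in, with the robot touching nothing.
It also fails if it takes over 51 s, if anything falls off the work surface, if the arm or the gripper's body presses on something with over 40 N, if the wrist force passes 120 N, or if a joint passes its speed limit or range.

ROBOT

A 6-joint arm with a two-finger parallel gripper is mounted at the origin on the work surface. World frame = base frame: x ahead of the robot, y to its left, z up, the work surface at z = 0. Lengths are in mm, angles in rad, forces in N, time in s.
With the tool pointing down it reaches from about 350 to 875 mm from the base axis. Payload 4.2 kg.
Tool frame: the origin (TCP) lies midway between the tips of the shut fingers; the grasp point (between the pads) lies 19 mm behind it; z points along the fingers, y is the line along which they close (so a half turn about z gives the same grasp; the last joint's range is limited). The gripper opens to 85 mm and grips with 20 to 120 N. Pads are 22 mm wide; open, the fingers measure 114 mm over their backs; the gripper's body (76 mm by 85 mm) begins 54 mm behind the grasp point. The pads swing forward as they close: fully open they stand 13 mm farther back than shut.
Start: joints at [-0.979, 0.385, 0.008, 0, -1.194, -0.259], TCP at [204.197, -590.68, 231.312] pointing down, gripper open.
Joint ranges: [-3.14, 3.14], [-1.21, 2.06], [-1.07, 1.41], [-3.16, 2.05], [-2.99, -0.16], [-3.1, 3.1]. Speed limits (rad/s): [2.79, 2.79, 3.14, 3.14, 3.14, 3.14].

INTERFACE

Orientations are given as a unit quaternion [x, y, z, w].
In Python, from bench import arm gives the robot as it stands. The module is installed in compiled form; this text tells all that it offers.
- The arm moves only by the shell command python3 -m handwheel 'ROWS' [OPENING]. ROWS is JSON, a list of rows, each an object of numbers: "x", "y", "z": the shift along the world's x, y, z each as a share of 20 cm, from -1 to 1; "ax", "ay", "az": the turn, a rotation vector about the world's x, y, z each as a share of 90 degrees, from -1 to 1. In form: [{"x": .., "y": .., "z": .., "ax": .., "ay": .., "az": ..}, ...]. A call has exactly 8 rows; each row shifts and turns the commanded pose from where the row before left it; what a row does not reach is not made up. A row lasts 1/10 s, in which the tool goes at most 50 mm and 8.59 degrees, less where a joint would pass 70% of its speed; a pose out of reach is approached as far as the arm can. A call with a number of a shift or a turn outside -1 to 1 is refused whole. A call with a gripper value outside its range is refused whole. OPENING is the opening, from -1 (shut) to 1 (fully open), set as the call begins (- or left out, the last holds). The fingers move at their own pace and stop on an object; the grip force is fixed at half the most. Time passes only in rows, so rows that do not move let the fingers close, or fill a call up. It gives the time, the measured TCP pose, the force, the opening and the grip force at its end, in the units of the state.
- arm.read_state(): the state, without advancing time (a new reading comes with each control period).
- arm.get_image(name): name is "scene" or "top" or "wrist"; returns the picture (400x640x3 uint8, red, green, blue); there is no depth.
- arm.camera_params(name): a dict with "K" (3x3 intrinsics, pixels), "position" and "orientation" of the camera in the world. Camera axes: x right, y down, z forward; pixel columns grow to the right and rows downward; lengths in mm; the calibration is good to about 2 mm. A picture is of the moment at which its call begins: read the wrist's pose just before it. camera_params takes no time and is no camera call; for the wrist camera it gives the pose at the moment of the call.
- arm.job_done(): hands the job in; it is judged then, once.
The state is a dict: "clock": time; "joints": joint angles; "joint_vel": joint speeds; "joint_efforts": joint torques, N m; "position": TCP position; "ee_rot": TCP orientation; "contact_force": force on the tool from outside, world axes, zero at the start; "wrist_torque": the same for the moment, N m; "gripper_width": finger opening in mm; "grasp_force": force on a finger pad.
Only numpy, scipy, OpenCV 4.12 (cv2) and the standard library are available. Lean on these libraries where they do the work, as an engineer would, in place of code of your own. Each camera call takes 0.05 s, during which the arm holds its last target. There are 200 camera calls.

## Working session

There is one attempt and no reset: what is moved stays moved. The work goes in short steps, Python scripts to look and compute and a shell command to move; the robot and the scene stay as the last step left them, time stands still between calls to the robot, and variables do not carry over. Pictures are saved under pics/ and viewed, at most 10 in all, crops included, and the job is handed in when it is done.

```bash
mkdir -p pics; python3 - <<'E'
from bench import arm
import cv2,numpy as np
s=arm.read_state();print(s)
for n in ["scene","top"]:
    im=arm.get_image(n);cv2.imwrite(f"pics/{n}0.png",im[:,:,::-1])
    p=arm.camera_params(n);print(n,p)
a=cv2.imread("pics/scene0.png");b=cv2.imread("pics/top0.png")
E
```

```text
{'clock': 0.0, 'joints': array([-9.79403250e-01,  3.85545875e-01,  6.63672649e-03, -5.01226856e-04,
       -1.19399216e+00, -2.58577521e-01]), 'joint_vel': array([-5.33625750e-04,  8.65348140e-05,  1.08101164e-03,  1.74423149e-03,
        2.18068989e-04, -5.26611900e-04]), 'joint_efforts': array([ 4.77900212e-04, -3.92293525e+01,  1.88400525e+01,  4.18601856e+00,
       -4.64025172e-03,  3.90883017e-06]), 'position': array([ 204.00845191, -590.15465816,  230.23196198]), 'ee_rot': array([-1.65549547e-01,  9.86200885e-01,  1.05490439e-03, -2.21734811e-04]), 'contact_force': array([ 0.11368487, -0.69562202, -0.40395549]), 'wrist_torque': array([-0.02930196, -0.02789509,  0.02563795]), 'grasp_force': 0.0, 'gripper_width': 85.04290310301411}
scene {'K': array([[364.83364167,   0.        , 321.25040877],
       [  0.        , 364.83364167, 200.15817709],
       [  0.        ,   0.        ,   1.        ]]), 'position': array([1060.00064641,  341.06063625,  532.41938287]), 'orientation': array([ 0.41344938,  0.79289202, -0.39611077, -0.20851406])}
top {'K': array([[368.72578344,   0.        , 320.28615373],
       [  0.        , 368.72578344, 200.14583937],
       [  0.        ,   0.        ,   1.        ]]), 'position': array([429.6589265 , -38.06193398, 735.64834258]), 'orientation': array([ 0.71408939, -0.69554325,  0.05040437, -0.06128071])}
```

View pics/top0.png

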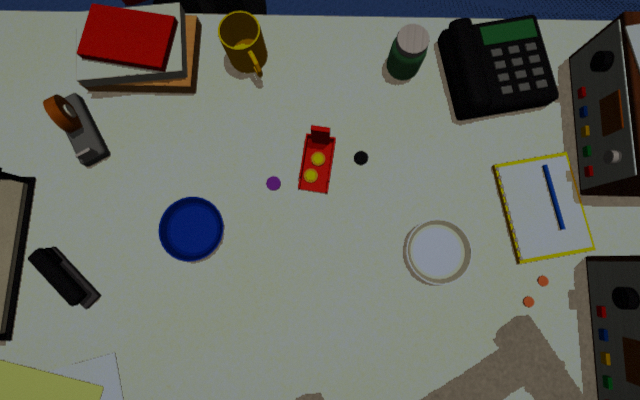

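View pics/scene0.png

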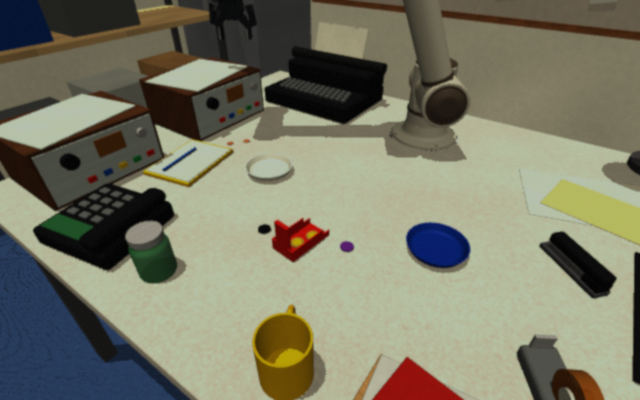

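The top view shows the scoop at about (318,160) with its tab at (320,133), lip at (313,191) and two yellow coins at (318,158) and (310,175). The blue saucer is at (191,229) and the white one at (437,251). The loose discs, black (361,158) and purple (273,183), are look-alikes. The scene view shows the scoop at (300,238) and the blue saucer at (438,246). The other red object, at (125,38), is a book. The scoop is the red open tray holding the coins. I'll confirm that in an enlarged crop and measure.

```bash
cat > h.py <<'E'
import cv2,numpy as np
from scipy.spatial.transform import Rotation as R
def ray(p,uv):
    K=p["K"];d=np.linalg.inv(K)@[uv[0],uv[1],1.];return np.array(p["position"]),R.from_quat(p["orientation"]).apply(d)
def atz(p,uv,z):
    o,d=ray(p,uv);return o+d*(z-o[2])/d[2]
def proj(p,X):
    c=R.from_quat(p["orientation"]).inv().apply(np.atleast_2d(X)-p["position"]);q=c@p["K"].T;return q[:,:2]/q[:,2:]
def tri(ps,uvs):
    A=np.zeros((3,3));b=np.zeros(3)
    for p,uv in zip(ps,uvs):
        o,d=ray(p,uv);d/=np.linalg.norm(d);M=np.eye(3)-np.outer(d,d);A+=M;b+=M@o
    return np.linalg.solve(A,b)
E
python3 - <<'E'
from bench import arm
from h import *
T=arm.camera_params("top");S=arm.camera_params("scene")
ims={n:cv2.imread(f"pics/{n}0.png") for n in("top","scene")}
def blob(n,kind,c):
    h=cv2.cvtColor(ims[n],cv2.COLOR_BGR2HSV);H,s,v=cv2.split(h)
    m=((H<8)|(H>172))&(s>150)&(v>50) if kind=="r" else (H>105)&(H<130)&(s>150)&(v>40)
    m=cv2.morphologyEx(m.astype(np.uint8),cv2.MORPH_CLOSE,np.ones((3,3)))
    N,l,st,ce=cv2.connectedComponentsWithStats(m)
    i=min(range(1,N),key=lambda i:np.hypot(*(ce[i]-c))+ (1e3 if st[i,4]<60 else 0))
    return (l==i).astype(np.uint8)
sa={}
for n,c in(("top",(191,229)),("scene",(438,246))):
    m=blob(n,"b",c);ct=max(cv2.findContours(m,0,1)[0],key=cv2.contourArea);e=cv2.fitEllipse(ct);sa[n]=e;print(n,e)
print("saucer tri",tri([T,S],[sa["top"][0],sa["scene"][0]]),"at z22",atz(T,sa["top"][0],20),atz(S,sa["scene"][0],20))
# scoop silhouette fit
from scipy.optimize import minimize
mt,ms=blob("top","r",(318,160)),blob("scene","r",(300,238))
# coins are part of silhouette
def fill(m): 
    o=np.zeros_like(m);cv2.drawContours(o,cv2.findContours(m,0,1)[0],-1,1,-1);return o
mt,ms=fill(mt),fill(ms)
def boxes():
    B=[(0,110,-30,30,0,3)]
    for y in((-30,-27),(27,30)): B+= [(0,45,*y,0,15),(45,110,*y,0,28)]
    B+=[(100,110,-30,30,0,28),(100,110,-18,18,0,80)]
    return [np.array([(x,y,z) for x in b[:2] for y in b[2:4] for z in b[4:]],float) for b in B]
BX=boxes()
def sil(p,q,shape,k=4):
    o=np.zeros((shape[0]*k,shape[1]*k),np.uint8);c,s=np.cos(q[2]),np.sin(q[2])
    for b in BX:
        X=b@np.array([[c,s,0],[-s,c,0],[0,0,1]])+[q[0],q[1],q[3]]
        cv2.fillConvexPoly(o,cv2.convexHull(np.round((proj(p,X)+.5)*k).astype(np.int32)),1)
    return cv2.resize(o.astype(np.float32),shape[::-1],interpolation=cv2.INTER_AREA)
def cost(q): return sum(abs(sil(p,q,m.shape)-m).sum() for p,m in((T,mt),(S,ms)))
l=atz(T,(313,191),0);t=atz(T,(320,133),60);print("lip",l,"tab",t)
yaw=np.arctan2(*(t-l)[1::-1])
r=minimize(cost,[*l[:2],yaw,0],method="Nelder-Mead",options=dict(initial_simplex=np.array([[*l[:2],yaw,0]]*5)+np.vstack([np.zeros(4),np.diag([15,15,.15,8])]),maxiter=250))
q=r.x;print("scoop",q,r.fun,mt.sum(),ms.sum())
np.save("scoop.npy",q)
out=[]
for n,p,m,c in(("top",T,mt,(318,160)),("scene",S,ms,(300,238))):
    im=ims[n].copy();k=6
    cr=cv2.resize(im[c[1]-40:c[1]+40,c[0]-32:c[0]+32],None,fx=k,fy=k)
    sm=cv2.resize((sil(p,q,m.shape)[c[1]-40:c[1]+40,c[0]-32:c[0]+32]>.5).astype(np.uint8),None,fx=k,fy=k)
    cv2.drawContours(cr,cv2.findContours(sm,0,1)[0],-1,(0,255,0),1);out.append(cr)
cv2.imwrite("pics/crop.png",np.hstack(out))
E
```

```text
top ((190.49794006347656, 228.59994506835938), (61.72415542602539, 64.93031311035156), 45.41191482543945)
scene ((437.45947265625, 244.5929718017578), (40.64204406738281, 62.749637603759766), 105.72427368164062)
saucer tri [481.19488432 227.81477346  16.21109439] at z22 [481.03501611 226.14729953  20.        ] [485.23734919 228.86605311  20.        ]
lip [565.21510845  -9.80087786   0.        ] tab [667.14936982 -22.05102949  60.        ]
scoop [ 5.64280913e+02 -8.53903030e+00 -1.17569011e-01  2.03454809e+00] 454.4375 1647 1424
```

View pics/crop.png

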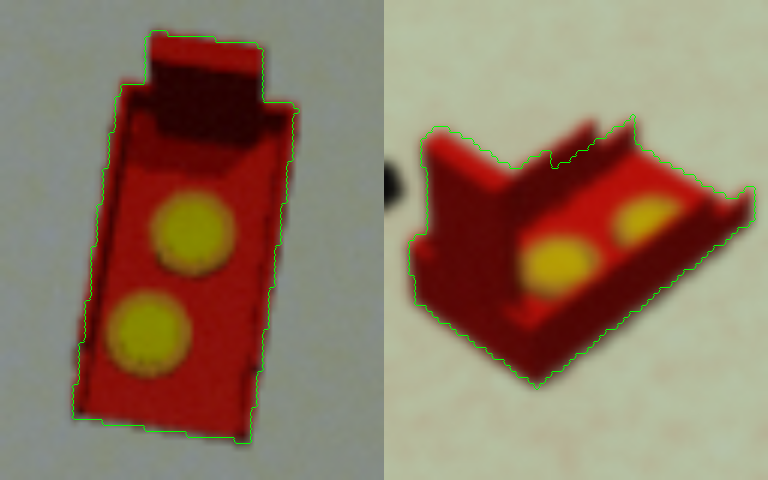

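The model outline matches both views: lip at (564,-9), yaw -6.7°, z≈2, which agrees with the desk height within calibration. The two yellow coins are inside the tray. The tab centre should be near (668.6,-20.8), and the blue saucer's centre near (482,227). I'll move above the tab, turning the tool +64° so that the fingers close along the scoop's x.

```bash
python3 -m handwheel '[{"x":0.145,"y":0.178,"az":0.045},{"x":0.145,"y":0.178,"az":0.045},{"x":0.145,"y":0.178,"az":0.045},{"x":0.145,"y":0.178,"az":0.045},{"x":0.145,"y":0.178,"az":0.045},{"x":0.145,"y":0.178,"az":0.045},{"x":0.145,"y":0.178,"az":0.045},{"x":0.145,"y":0.178,"az":0.045}]' 1
python3 -m handwheel '[{"x":0.145,"y":0.178,"z":-0.05,"az":0.045},{"x":0.145,"y":0.178,"z":-0.05,"az":0.045},{"x":0.145,"y":0.178,"z":-0.05,"az":0.045},{"x":0.145,"y":0.178,"z":-0.05,"az":0.045},{"x":0.145,"y":0.178,"z":-0.05,"az":0.045},{"x":0.145,"y":0.178,"z":-0.05,"az":0.045},{"x":0.145,"y":0.178,"z":-0.05,"az":0.045},{"x":0.145,"y":0.178,"z":-0.05,"az":0.045}]'
```

```text
invalid input at $[0]: expected keys x, y, z, ax, ay, az
invalid input at $[0]: expected keys x, y, z, ax, ay, az
```

All six keys are needed in each row.

```bash
python3 -m handwheel '[{"x":0.145,"y":0.178,"z":0,"ax":0,"ay":0,"az":0.045},{"x":0.145,"y":0.178,"z":0,"ax":0,"ay":0,"az":0.045},{"x":0.145,"y":0.178,"z":0,"ax":0,"ay":0,"az":0.045},{"x":0.145,"y":0.178,"z":0,"ax":0,"ay":0,"az":0.045},{"x":0.145,"y":0.178,"z":0,"ax":0,"ay":0,"az":0.045},{"x":0.145,"y":0.178,"z":0,"ax":0,"ay":0,"az":0.045},{"x":0.145,"y":0.178,"z":0,"ax":0,"ay":0,"az":0.045},{"x":0.145,"y":0.178,"z":0,"ax":0,"ay":0,"az":0.045}]' 1
python3 -m handwheel '[{"x":0.145,"y":0.178,"z":-0.05,"ax":0,"ay":0,"az":0.045},{"x":0.145,"y":0.178,"z":-0.05,"ax":0,"ay":0,"az":0.045},{"x":0.145,"y":0.178,"z":-0.05,"ax":0,"ay":0,"az":0.045},{"x":0.145,"y":0.178,"z":-0.05,"ax":0,"ay":0,"az":0.045},{"x":0.145,"y":0.178,"z":-0.05,"ax":0,"ay":0,"az":0.045},{"x":0.145,"y":0.178,"z":-0.05,"ax":0,"ay":0,"az":0.045},{"x":0.145,"y":0.178,"z":-0.05,"ax":0,"ay":0,"az":0.045},{"x":0.145,"y":0.178,"z":-0.05,"ax":0,"ay":0,"az":0.045}]'
```

```text
clock: 0.9
position: [436.8, -304.1, 231.1]
ee_rot: [-0.436, 0.9, 0.0, -0.0]
contact_force: [0.3, -0.5, -0.1]
gripper_width: 85.6
grasp_force: 0.0
clock: 1.7
position: [668.8, -19.4, 150.3]
ee_rot: [-0.669, 0.743, 0.0, -0.0]
contact_force: [0.4, -0.1, 0.7]
gripper_width: 85.1
grasp_force: 0.0
```

```bash
python3 -m handwheel '[{"x":0,"y":-0.007,"z":-0.07,"ax":0,"ay":0,"az":-0.008},{"x":0,"y":0,"z":-0.07,"ax":0,"ay":0,"az":0},{"x":0,"y":0,"z":-0.07,"ax":0,"ay":0,"az":0},{"x":0,"y":0,"z":-0.07,"ax":0,"ay":0,"az":0},{"x":0,"y":0,"z":-0.07,"ax":0,"ay":0,"az":0},{"x":0,"y":0,"z":-0.07,"ax":0,"ay":0,"az":0},{"x":0,"y":0,"z":-0.07,"ax":0,"ay":0,"az":0},{"x":0,"y":0,"z":-0.05,"ax":0,"ay":0,"az":0}]'
python3 - <<'E'
from bench import arm
from h import *
p=arm.camera_params("wrist");im=arm.get_image("wrist")[:,:,::-1].copy();cv2.imwrite("pics/w1.png",im)
E
```

```text
clock: 2.5
position: [667.7, -22.8, 41.8]
ee_rot: [-0.663, 0.748, 0.0, -0.0]
contact_force: [0.5, 0.3, 0.1]
gripper_width: 84.8
grasp_force: 0.0
```

View pics/w1.png

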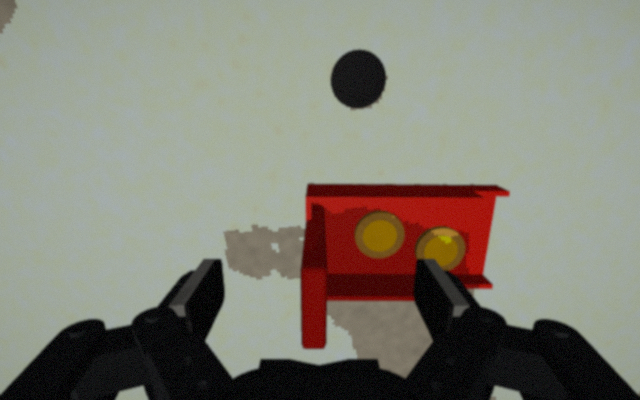

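The wrist view shows the tab (314,300) centred between the fingers (222/420) and parallel to the pads. Both coins are in the tray, at (380,234) and (441,248). Next I'll close the fingers.

```bash
python3 -m handwheel '[{"x":0,"y":0,"z":0,"ax":0,"ay":0,"az":0},{"x":0,"y":0,"z":0,"ax":0,"ay":0,"az":0},{"x":0,"y":0,"z":0,"ax":0,"ay":0,"az":0},{"x":0,"y":0,"z":0,"ax":0,"ay":0,"az":0},{"x":0,"y":0,"z":0,"ax":0,"ay":0,"az":0},{"x":0,"y":0,"z":0,"ax":0,"ay":0,"az":0},{"x":0,"y":0,"z":0,"ax":0,"ay":0,"az":0},{"x":0,"y":0,"z":0,"ax":0,"ay":0,"az":0}]' -1
python3 -m handwheel '[{"x":0,"y":0,"z":0,"ax":0,"ay":0,"az":0},{"x":0,"y":0,"z":0.005,"ax":0,"ay":0,"az":0},{"x":0,"y":0,"z":0.01,"ax":0,"ay":0,"az":0},{"x":0,"y":0,"z":0.02,"ax":0,"ay":0,"az":0},{"x":0,"y":0,"z":0.03,"ax":0,"ay":0,"az":0},{"x":0,"y":0,"z":0.04,"ax":0,"ay":0,"az":0},{"x":0,"y":0,"z":0.05,"ax":0,"ay":0,"az":0},{"x":0,"y":0,"z":0.05,"ax":0,"ay":0,"az":0}]'
```

```text
clock: 3.35
position: [668.7, -22.4, 44.0]
ee_rot: [-0.664, 0.748, -0.0, 0.001]
contact_force: [-0.5, 0.4, 3.0]
gripper_width: 9.1
grasp_force: 59.0
clock: 4.15
position: [668.4, -22.5, 85.5]
ee_rot: [-0.664, 0.748, -0.0, 0.0]
contact_force: [0.5, -0.1, -1.5]
gripper_width: 9.4
grasp_force: 58.3
```

```bash
python3 -m handwheel '[{"x":-0.008,"y":0.02,"z":0.01,"ax":0,"ay":0,"az":0},{"x":-0.016,"y":0.04,"z":0.01,"ax":0,"ay":0,"az":0},{"x":-0.016,"y":0.06,"z":0.01,"ax":0,"ay":0,"az":0},{"x":-0.016,"y":0.08,"z":0,"ax":0,"ay":0,"az":0},{"x":-0.016,"y":0.09,"z":0,"ax":0,"ay":0,"az":0},{"x":-0.016,"y":0.09,"z":0,"ax":0,"ay":0,"az":0},{"x":-0.016,"y":0.09,"z":0,"ax":0,"ay":0,"az":0},{"x":-0.016,"y":0.09,"z":0,"ax":0,"ay":0,"az":0}]'
python3 -m handwheel '[{"x":-0.02,"y":0.09,"z":0,"ax":0,"ay":0,"az":0},{"x":-0.02,"y":0.09,"z":0,"ax":0,"ay":0,"az":0},{"x":-0.02,"y":0.09,"z":0,"ax":0,"ay":0,"az":0},{"x":-0.02,"y":0.08,"z":0,"ax":0,"ay":0,"az":0},{"x":-0.02,"y":0.07,"z":0,"ax":0,"ay":0,"az":0},{"x":-0.02,"y":0.06,"z":0,"ax":0,"ay":0,"az":0},{"x":-0.02,"y":0.05,"z":0,"ax":0,"ay":0,"az":0},{"x":-0.015,"y":0.035,"z":0,"ax":0,"ay":0,"az":0}]'
python3 - <<'E'
from bench import arm
from h import *
s=arm.read_state();print(s["position"],s["joints"])
o=[]
for n in("top","scene"):
    p=arm.camera_params(n);im=arm.get_image(n)[:,:,::-1].copy();cv2.imwrite(f"pics/{n}1.png",im)
    c=proj(p,[500,227,40])[0].astype(int);x,y=max(c[0]-60,0),max(c[1]-60,0)
    print(n,x,y);o.append(cv2.resize(im[y:y+120,x:x+120],(400,400),interpolation=cv2.INTER_CUBIC)[:, :400])
cv2.imwrite("pics/pre.png",np.hstack(o))
E
```

```text
clock: 4.95
position: [643.8, 91.5, 90.2]
ee_rot: [-0.664, 0.748, 0.0, -0.0]
contact_force: [0.2, 0.9, -2.0]
gripper_width: 9.6
grasp_force: 58.4
clock: 5.75
position: [612.8, 203.3, 90.3]
ee_rot: [-0.664, 0.748, 0.0, -0.0]
contact_force: [-0.6, 0.1, -0.5]
gripper_width: 9.4
grasp_force: 58.4
[612.80963405 203.29812903  90.3028325 ] [ 5.70418082e-01  5.41109808e-01 -1.13438453e-01 -1.53428487e-05
 -9.16351076e-01 -6.89752845e-01]
top 127 157
scene 375 181
```

View pics/pre.png

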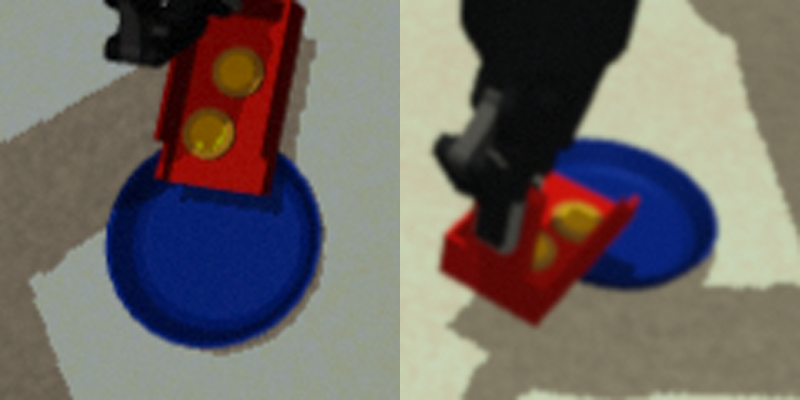

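The view shows both coins in the tray, the lip already over the blue saucer near crop pixel (214,185), and the saucer's centre at (215,240). Kinematics puts the lip at (508,217,47). I'll centre it in y, lower it to about 12 mm above the rim and check.

```bash
python3 -m handwheel '[{"x":0,"y":0.01,"z":-0.006,"ax":0,"ay":0,"az":0},{"x":0,"y":0.01,"z":-0.01,"ax":0,"ay":0,"az":0},{"x":0,"y":0.01,"z":-0.014,"ax":0,"ay":0,"az":0},{"x":0,"y":0.01,"z":-0.014,"ax":0,"ay":0,"az":0},{"x":0,"y":0,"z":-0.01,"ax":0,"ay":0,"az":0},{"x":0,"y":0,"z":-0.01,"ax":0,"ay":0,"az":0},{"x":0,"y":0,"z":0,"ax":0,"ay":0,"az":0},{"x":0,"y":0,"z":0,"ax":0,"ay":0,"az":0}]'
python3 - <<'E'
from bench import arm
from h import *
s=arm.read_state();t=s["position"];print(t)
c,sn=np.cos(.1176),np.sin(.1176)
q=t+[-104.4,13.9,-43]
P=lambda x,y,z:q+[c*x+sn*y,-sn*x+c*y,z]
ce=[]
o=[]
for n in("top","scene"):
    p=arm.camera_params(n);im=arm.get_image(n)[:,:,::-1].copy();cv2.imwrite(f"pics/{n}2.png",im)
    m=proj(p,[500,227,40])[0].astype(int);x,y=m-50
    cr=cv2.resize(im[y:y+100,x:x+100],(400,400),interpolation=cv2.INTER_CUBIC)
    for X in[(0,-30,0),(0,30,0),(0,-30,15),(0,30,15),(45,30,15),(45,-30,15)]:
        u=((proj(p,P(*X))[0]-[x,y]+.5)*4).astype(int);cv2.circle(cr,tuple(map(int,u)),3,(0,255,0),1)
    th=np.linspace(0,2*np.pi,60);u=((proj(p,np.c_[482+64*np.cos(th),227.5+64*np.sin(th),22+0*th])-[x,y]+.5)*4).astype(np.int32)
    cv2.polylines(cr,[u],True,(255,255,0),1);o.append(cr)
cv2.imwrite("pics/pre2.png",np.hstack(o))
E
```

```text
clock: 6.65
position: [613.2, 210.4, 77.5]
ee_rot: [-0.664, 0.748, -0.0, -0.0]
contact_force: [0.2, 0.1, -1.8]
gripper_width: 9.6
grasp_force: 58.4
[613.21198945 210.44362533  77.47938906]
```

View pics/pre2.png

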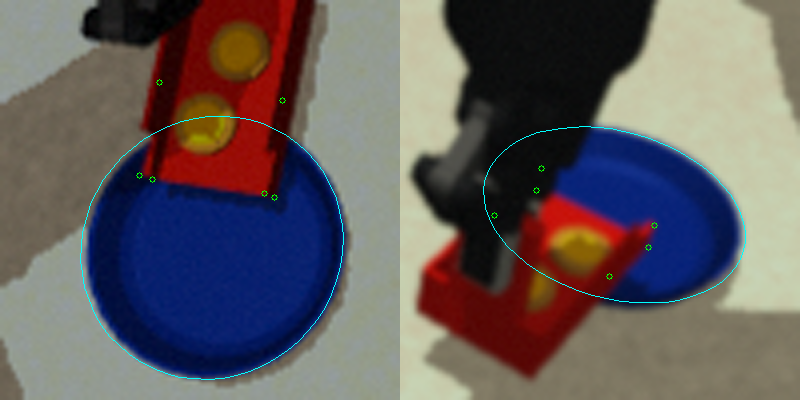

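The lip is inside the rim at crop (213,187) in the top view. Its predicted corners match the picture to about 2 mm, the coins are still in the tray, and the lip is at z≈34, which is 12 mm above the rim. Now I'll pour by turning about the lip.

```bash
python3 -m handwheel '[{"x":-0.01,"y":0.0012,"z":0.0228,"ax":-0.0033,"ay":-0.0276,"az":0},{"x":-0.0107,"y":0.0013,"z":0.0223,"ax":-0.0033,"ay":-0.0276,"az":0},{"x":-0.012,"y":0.0014,"z":0.0218,"ax":-0.0033,"ay":-0.0276,"az":0},{"x":-0.0127,"y":0.0015,"z":0.0213,"ax":-0.0033,"ay":-0.0276,"az":0},{"x":-0.0137,"y":0.0016,"z":0.0182,"ax":-0.0033,"ay":-0.0276,"az":0},{"x":-0.0142,"y":0.0017,"z":0.0177,"ax":-0.0033,"ay":-0.0276,"az":0},{"x":-0.0154,"y":0.0018,"z":0.0167,"ax":-0.0033,"ay":-0.0276,"az":0},{"x":-0.0164,"y":0.0019,"z":0.0162,"ax":-0.0033,"ay":-0.0276,"az":0}]'
python3 -m handwheel '[{"x":-0.0169,"y":0.002,"z":0.0155,"ax":-0.0033,"ay":-0.0276,"az":0},{"x":-0.0174,"y":0.002,"z":0.015,"ax":-0.0033,"ay":-0.0276,"az":0},{"x":-0.0184,"y":0.0022,"z":0.014,"ax":-0.0033,"ay":-0.0276,"az":0},{"x":-0.0194,"y":0.0023,"z":0.013,"ax":-0.0033,"ay":-0.0276,"az":0},{"x":-0.0199,"y":0.0024,"z":0.012,"ax":-0.0033,"ay":-0.0276,"az":0},{"x":-0.0204,"y":0.0024,"z":0.0115,"ax":-0.0033,"ay":-0.0276,"az":0},{"x":0,"y":0,"z":0,"ax":0,"ay":0,"az":0},{"x":0,"y":0,"z":0,"ax":0,"ay":0,"az":0}]'
python3 - <<'E'
from bench import arm
from h import *
o=[]
s=arm.read_state();print(s["joints"],R.from_quat(s["ee_rot"]).apply([0,0,1]))
for n in("top","scene"):
    p=arm.camera_params(n);im=arm.get_image(n)[:,:,::-1].copy();cv2.imwrite(f"pics/{n}3.png",im)
    m=proj(p,[500,227,40])[0].astype(int);x,y=m-50
    o.append(cv2.resize(im[y:y+100,x:x+100],(400,400),interpolation=cv2.INTER_CUBIC))
cv2.imwrite("pics/pour.png",np.hstack(o))
E
```

```text
clock: 7.55
position: [592.1, 213.8, 109.6]
ee_rot: [-0.654, 0.736, -0.13, 0.117]
contact_force: [0.6, -0.8, -0.8]
gripper_width: 9.3
grasp_force: 58.6
clock: 8.35
position: [577.1, 213.2, 125.9]
ee_rot: [-0.634, 0.718, -0.217, 0.19]
contact_force: [0.5, -0.4, -0.3]
gripper_width: 9.1
grasp_force: 58.8
[ 0.3959814   0.29833433 -0.85975906  1.93021373 -0.29912886 -2.3907212 ] [ 0.54762024 -0.07005406 -0.83378924]
```

View pics/pour.png

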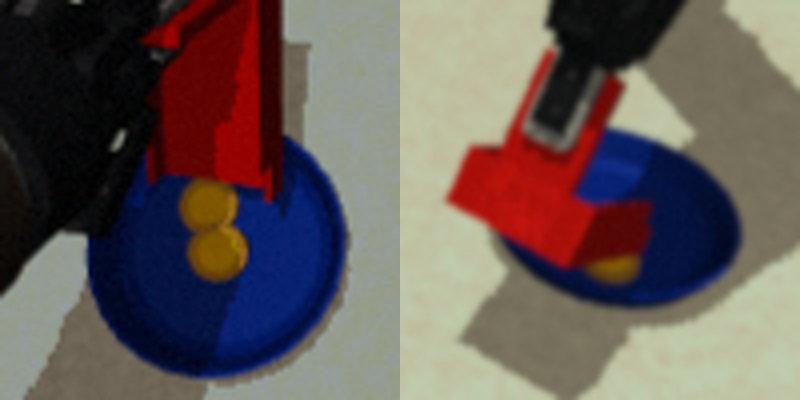

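Both coins have left the tray and lie in the blue saucer at crop (218,252) and (210,205), the second one close to the lip. I'll draw the lip up and back slowly, keeping the tilt, and check that the second coin is free.

```bash
python3 -m handwheel '[{"x":0.005,"y":0,"z":0.01,"ax":0,"ay":0,"az":0},{"x":0.01,"y":-0.001,"z":0.01,"ax":0,"ay":0,"az":0},{"x":0.01,"y":-0.001,"z":0.015,"ax":0,"ay":0,"az":0},{"x":0.01,"y":-0.001,"z":0.02,"ax":0,"ay":0,"az":0},{"x":0.01,"y":-0.001,"z":0.02,"ax":0,"ay":0,"az":0},{"x":0.01,"y":-0.001,"z":0.02,"ax":0,"ay":0,"az":0},{"x":0.01,"y":-0.001,"z":0.02,"ax":0,"ay":0,"az":0},{"x":0.01,"y":-0.001,"z":0.02,"ax":0,"ay":0,"az":0}]'
python3 - <<'E'
from bench import arm
from h import *
o=[]
s=arm.read_state();print(s["joints"],R.from_quat(s["ee_rot"]).apply([0,0,1]))
for n in("top","scene"):
    p=arm.camera_params(n);im=arm.get_image(n)[:,:,::-1].copy();cv2.imwrite(f"pics/{n}4.png",im)
    m=proj(p,[500,227,40])[0].astype(int);x,y=m-60
    o.append(cv2.resize(im[y:y+120,x:x+120],(400,400),interpolation=cv2.INTER_CUBIC))
cv2.imwrite("pics/pour2.png",np.hstack(o))
E
```

```text
clock: 9.25
position: [591.5, 212.7, 152.7]
ee_rot: [-0.635, 0.717, -0.217, 0.19]
contact_force: [-0.3, 0.6, -1.9]
gripper_width: 9.5
grasp_force: 58.8
[ 0.46955687  0.27605165 -0.82235849  1.65974729 -0.31608164 -2.17449787] [ 0.54769105 -0.06928972 -0.8338066 ]
```

View pics/pour2.png

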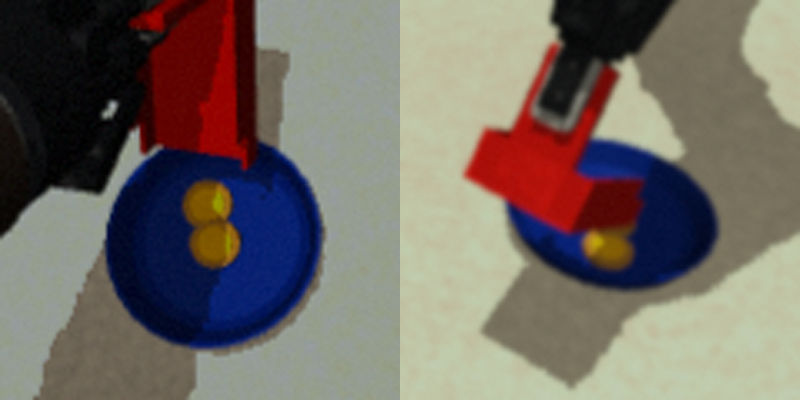

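Both coins lie flat in the blue saucer, at crop (207,204) and (214,244), and the tray is empty. Next I'll level the scoop and move it to the free desk on the saucer's right, nearer the robot than the purple disc.

```bash
python3 -m handwheel '[{"x":0,"y":-0.03,"z":0,"ax":0.0058,"ay":0.0483,"az":0},{"x":0,"y":-0.03,"z":0,"ax":0.0058,"ay":0.0483,"az":0},{"x":0,"y":-0.03,"z":0,"ax":0.0058,"ay":0.0483,"az":0},{"x":0,"y":-0.03,"z":0,"ax":0.0058,"ay":0.0483,"az":0},{"x":0,"y":-0.03,"z":0,"ax":0.0058,"ay":0.0483,"az":0},{"x":0,"y":-0.03,"z":0,"ax":0.0058,"ay":0.0483,"az":0},{"x":0,"y":-0.03,"z":0,"ax":0.0058,"ay":0.0483,"az":0},{"x":0,"y":-0.03,"z":0,"ax":0.0058,"ay":0.0483,"az":0}]'
python3 -m handwheel '[{"x":-0.03,"y":-0.04,"z":0,"ax":0,"ay":0,"az":0},{"x":-0.03,"y":-0.04,"z":0,"ax":0,"ay":0,"az":0},{"x":-0.03,"y":-0.04,"z":0,"ax":0,"ay":0,"az":0},{"x":-0.03,"y":-0.04,"z":0,"ax":0,"ay":0,"az":0},{"x":-0.03,"y":-0.04,"z":0,"ax":0,"ay":0,"az":0},{"x":-0.03,"y":-0.04,"z":0,"ax":0,"ay":0,"az":0},{"x":-0.03,"y":-0.04,"z":0,"ax":0,"ay":0,"az":0},{"x":-0.02,"y":-0.02,"z":0,"ax":0,"ay":0,"az":0}]'
python3 - <<'E'
from bench import arm
from h import *
s=arm.read_state();r=R.from_quat(s["ee_rot"]);print(s["position"],s["joints"],r.as_matrix().round(3))
p=arm.camera_params("top");im=arm.get_image("top");i=im[170:200,255:290].astype(int)
m=(i[...,0]>i[...,1]+40)&(i[...,2]>i[...,1]+40);ys,xs=np.nonzero(m);print("purple",atz(p,(255+xs.mean(),170+ys.mean()),4) if len(xs) else None)
E
```

```text
clock: 10.15
position: [606.9, 167.9, 162.9]
ee_rot: [-0.658, 0.749, -0.063, 0.039]
contact_force: [1.5, -0.6, -2.1]
gripper_width: 9.4
grasp_force: 58.7
clock: 10.95
position: [560.6, 105.9, 162.9]
ee_rot: [-0.658, 0.75, -0.065, 0.039]
contact_force: [0.7, 0.1, -1.0]
gripper_width: 9.0
grasp_force: 59.0
[560.5824008  105.94441625 162.85181192] [ 0.5282475   0.2921362  -0.38356752  0.15620103 -0.79891226 -0.76230634] [[-0.132 -0.981  0.144]
 [-0.991  0.127 -0.045]
 [ 0.026 -0.148 -0.989]]
purple [579.02740145  71.91126438   4.        ]
```

```bash
python3 - <<'E'
from bench import arm
from h import *
s=arm.read_state();r=R.from_quat(s["ee_rot"])
t=R.from_quat([-.664,.748,0,0])
print((t*r.inv()).as_rotvec(degrees=True)/90, (np.array([544.4,106,43.5])-s["position"])/200)
E
```

```text
[0.02841346 0.09172651 0.00752331] [-0.07860683  0.00169536 -0.59661364]
```

```bash
python3 -m handwheel '[{"x":-0.01,"y":0,"z":-0.03,"ax":0.0047,"ay":0.0153,"az":0.0013},{"x":-0.01,"y":0,"z":-0.05,"ax":0.0047,"ay":0.0153,"az":0.0013},{"x":-0.01,"y":0,"z":-0.06,"ax":0.0047,"ay":0.0153,"az":0.0013},{"x":-0.01,"y":0,"z":-0.08,"ax":0.0047,"ay":0.0153,"az":0.0013},{"x":-0.01,"y":0,"z":-0.08,"ax":0.0047,"ay":0.0153,"az":0.0013},{"x":-0.01,"y":0,"z":-0.08,"ax":0.0047,"ay":0.0153,"az":0.0013},{"x":-0.01,"y":0,"z":-0.07,"ax":0,"ay":0,"az":0},{"x":-0.009,"y":0,"z":-0.05,"ax":0,"ay":0,"az":0}]'
python3 - <<'E'
from bench import arm
from h import *
s=arm.read_state();r=R.from_quat(s["ee_rot"])
t=R.from_quat([-.664,.748,0,0])
print((t*r.inv()).as_rotvec(degrees=True)/90, (np.array([544.4,106,43.5])-s["position"])/200)
for n in ["scene","top"]: cv2.imwrite(f"pics/{n}5.png",arm.get_image(n)[:,:,::-1])
o=[]
for n in("top","scene"):
    p=arm.camera_params(n);im=cv2.imread(f"pics/{n}5.png");x,y=proj(p,[500,160,20])[0].astype(int)-60
    o.append(cv2.resize(im[y:y+120,x:x+120],(400,400),interpolation=cv2.INTER_CUBIC))
cv2.imwrite("pics/place.png",np.hstack(o))
E
```

```text
clock: 11.8
position: [544.9, 106.4, 60.5]
ee_rot: [-0.664, 0.748, 0.001, -0.001]
contact_force: [-0.3, -0.7, -1.3]
gripper_width: 9.3
grasp_force: 59.0
[ 0.00053702 -0.00158065 -0.00043554] [-0.00269879 -0.00204235 -0.08479054]
```

View pics/place.png

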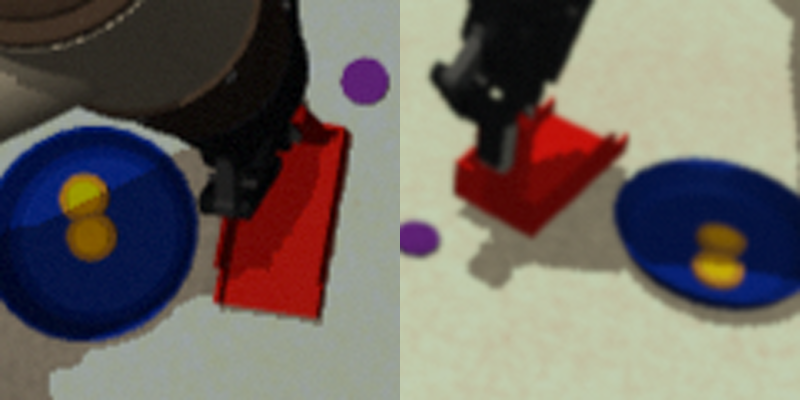

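The empty scoop is level beside the blue saucer with a clear gap, away from the purple disc at crop (365,80). I'll lower it gently.

```bash
python3 -m handwheel '[{"x":0,"y":0,"z":-0.02,"ax":0,"ay":0,"az":0},{"x":0,"y":0,"z":-0.02,"ax":0,"ay":0,"az":0},{"x":0,"y":0,"z":-0.015,"ax":0,"ay":0,"az":0},{"x":0,"y":0,"z":-0.01,"ax":0,"ay":0,"az":0},{"x":0,"y":0,"z":-0.01,"ax":0,"ay":0,"az":0},{"x":0,"y":0,"z":-0.005,"ax":0,"ay":0,"az":0},{"x":0,"y":0,"z":-0.003,"ax":0,"ay":0,"az":0},{"x":0,"y":0,"z":0,"ax":0,"ay":0,"az":0}]'
```

```text
clock: 12.7
position: [545.6, 106.8, 46.2]
ee_rot: [-0.664, 0.747, -0.0, 0.0]
contact_force: [0.3, -0.6, -0.6]
gripper_width: 9.5
grasp_force: 59.1
```

```bash
python3 -m handwheel '[{"x":0,"y":0,"z":-0.003,"ax":0,"ay":0,"az":0},{"x":0,"y":0,"z":-0.003,"ax":0,"ay":0,"az":0},{"x":0,"y":0,"z":-0.003,"ax":0,"ay":0,"az":0},{"x":0,"y":0,"z":-0.002,"ax":0,"ay":0,"az":0},{"x":0,"y":0,"z":0,"ax":0,"ay":0,"az":0},{"x":0,"y":0,"z":0,"ax":0,"ay":0,"az":0},{"x":0,"y":0,"z":0,"ax":0,"ay":0,"az":0},{"x":0,"y":0,"z":0,"ax":0,"ay":0,"az":0}]'
```

```text
clock: 13.5
position: [545.6, 106.8, 44.0]
ee_rot: [-0.664, 0.747, -0.0, 0.0]
contact_force: [-0.2, 0.5, -1.4]
gripper_width: 9.3
grasp_force: 59.2
```

```bash
python3 -m handwheel '[{"x":0,"y":0,"z":-0.003,"ax":0,"ay":0,"az":0},{"x":0,"y":0,"z":-0.003,"ax":0,"ay":0,"az":0},{"x":0,"y":0,"z":-0.002,"ax":0,"ay":0,"az":0},{"x":0,"y":0,"z":0,"ax":0,"ay":0,"az":0},{"x":0,"y":0,"z":0,"ax":0,"ay":0,"az":0},{"x":0,"y":0,"z":0,"ax":0,"ay":0,"az":0},{"x":0,"y":0,"z":0,"ax":0,"ay":0,"az":0},{"x":0,"y":0,"z":0,"ax":0,"ay":0,"az":0}]'
```

```text
clock: 14.3
position: [545.7, 106.8, 43.9]
ee_rot: [-0.665, 0.747, -0.0, 0.0]
contact_force: [-2.9, -0.8, 9.1]
gripper_width: 9.6
grasp_force: 60.8
```

Contact: the desk pushes back with 9 N. I'll open the fingers and then rise.

```bash
python3 -m handwheel '[{"x":0,"y":0,"z":0.002,"ax":0,"ay":0,"az":0},{"x":0,"y":0,"z":0,"ax":0,"ay":0,"az":0},{"x":0,"y":0,"z":0,"ax":0,"ay":0,"az":0},{"x":0,"y":0,"z":0,"ax":0,"ay":0,"az":0},{"x":0,"y":0,"z":0,"ax":0,"ay":0,"az":0},{"x":0,"y":0,"z":0,"ax":0,"ay":0,"az":0},{"x":0,"y":0,"z":0,"ax":0,"ay":0,"az":0},{"x":0,"y":0,"z":0,"ax":0,"ay":0,"az":0}]' 1
python3 -m handwheel '[{"x":0,"y":0,"z":0.03,"ax":0,"ay":0,"az":0},{"x":0,"y":0,"z":0.06,"ax":0,"ay":0,"az":0},{"x":0,"y":0,"z":0.08,"ax":0,"ay":0,"az":0},{"x":0,"y":0,"z":0.1,"ax":0,"ay":0,"az":0},{"x":0,"y":0,"z":0.12,"ax":0,"ay":0,"az":0},{"x":0,"y":-0.05,"z":0.12,"ax":0,"ay":0,"az":0},{"x":0,"y":-0.1,"z":0.1,"ax":0,"ay":0,"az":0},{"x":0,"y":-0.15,"z":0.05,"ax":0,"ay":0,"az":0}]'
python3 -m handwheel '[{"x":0,"y":-0.2,"z":0,"ax":0,"ay":0,"az":0},{"x":0,"y":-0.2,"z":0,"ax":0,"ay":0,"az":0},{"x":0,"y":-0.2,"z":0,"ax":0,"ay":0,"az":0},{"x":0,"y":-0.2,"z":0,"ax":0,"ay":0,"az":0},{"x":0,"y":-0.2,"z":0,"ax":0,"ay":0,"az":0},{"x":0,"y":-0.1,"z":0,"ax":0,"ay":0,"az":0},{"x":0,"y":0,"z":0,"ax":0,"ay":0,"az":0},{"x":0,"y":0,"z":0,"ax":0,"ay":0,"az":0}]'
python3 - <<'E'
from bench import arm
from h import *
o=[]
for n in("top","scene"):
    p=arm.camera_params(n);im=arm.get_image(n)[:,:,::-1].copy();x,y=proj(p,[490,170,20])[0].astype(int)-60
    o.append(cv2.resize(im[y:y+120,x:x+120],(400,400),interpolation=cv2.INTER_CUBIC))
cv2.imwrite("pics/final.png",np.hstack(o))
E
```

```text
clock: 15.1
position: [545.6, 106.8, 42.7]
ee_rot: [-0.664, 0.747, -0.0, 0.0]
contact_force: [-0.2, -0.7, -0.3]
gripper_width: 85.1
grasp_force: 0.0
clock: 15.9
position: [546.8, 47.3, 178.3]
ee_rot: [-0.665, 0.747, -0.001, 0.003]
contact_force: [0.9, -0.3, -0.5]
gripper_width: 85.3
grasp_force: 0.0
clock: 16.7
position: [545.5, -173.4, 175.5]
ee_rot: [-0.664, 0.748, -0.001, 0.001]
contact_force: [-0.0, 0.1, 0.3]
gripper_width: 85.3
grasp_force: 0.0
```

View pics/final.png

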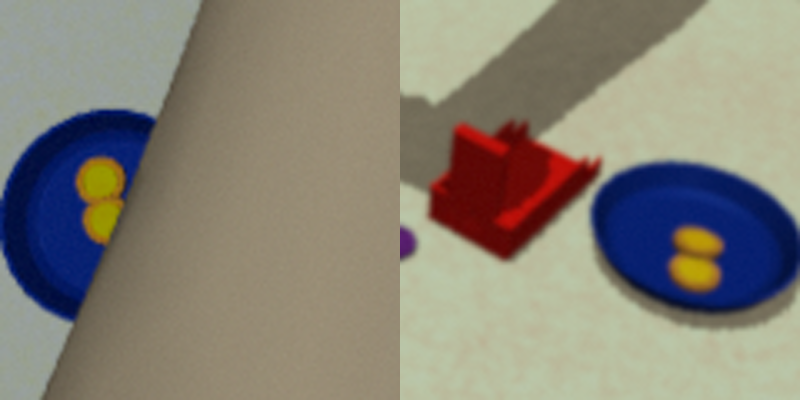

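The scene view shows the empty scoop standing flat beside the blue saucer. Both coins lie in the saucer at crop (697,241) and (695,272), and the robot is clear of everything. I'll hand in the job.

```bash
python3 -c "
from bench import arm
print(arm.job_done())"
```

```text
the job is handed in; nothing more can be done
None
```

I handed the job in at about 17 s: both brass coins are in the blue saucer, poured only after the lip was lowered to about 12 mm above its rim, and the empty scoop stands flat beside it, released and clear of the robot; the hand-in returned no verdict.

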